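# Set the deburring machine's control desk

## Robot

A 6-joint arm with a two-finger parallel gripper is mounted at the origin on the work surface. World frame = base frame: x ahead of the robot, y to its left, z up, the work surface at z = 0. Lengths are in m, angles in rad, forces in N, time in s.
With the tool pointing down it reaches from about 0.425 to 0.95 m from the base axis. Payload 3.5 kg.
Tool frame: the origin (TCP) lies between the finger pads; the fingertips stand 14 mm ahead of it and the grasp point (between the pads) lies 5 mm behind it; z points along the fingers, y is the line along which they close (so a half turn about z gives the same grasp; the last joint's range is limited). The gripper opens to 85 mm and grips with 20 to 120 N. Pads are 22 mm wide; open, the fingers measure 114 mm over their backs; the gripper's body (76 mm by 85 mm) begins 54 mm behind the grasp point. The pads swing forward as they close: fully open they stand 13 mm farther back than shut.
Start: joints at [-1.288, 0.286, 1.577, -0, 1.279, -0.15], TCP at [0.283, -0.613, 0.245] pointing down, gripper open.
Joint ranges: [-2.77, 2.77], [-0.9, 2.22], [0.21, 2.48], [-1.53, 4.67], [0.24, 2.81], [-2.84, 2.84]. Speed limits (rad/s): [2.79, 2.79, 3.14, 3.14, 3.14, 3.14].

## Interface

Orientations are given as a unit quaternion [x, y, z, w].
In Python, from plant import * gives the robot as it stands.
- The arm moves only by the tool step_arm, never from a script. Its argument "commands" is a list of rows, each an object of numbers: "gripper": the gripper's target within -1 to 1 (shut at 1, half-way at 0, fully open at -1); "x", "y", "z": the shift along the tool's x, y, z in mm; "spin": the turn about the tool's z in degrees. A call has exactly 10 rows; each row shifts and turns the commanded pose from where the row before left it, along the tool's axes as they then stand; what a row does not reach is not made up. A row lasts 1/10 s, in which the tool goes at most 50 mm and 8.59 degrees, less where a joint would pass 70% of its speed; a pose out of reach is approached as far as the arm can. A call with a gripper value outside its range is refused whole. The fingers move at their own pace and stop on an object; "force" is the grip in N (left out, the last holds). Time passes only in rows, so rows that do not move let the fingers close, or fill a call up. It gives the time, the measured TCP pose, the force, the opening and the grip force at its end, in the units of the state.
- get_state(): the state, without advancing time (a new reading comes with each control period).
- read_camera(name): name is "side" or "top" or "wrist"; returns a dict with "color" (480x640x3 uint8, red, green, blue), "z_map" (480x640 float32, m along the optical axis (not along the pixel's ray), 0 where there is no reading), "fx", "fy", "cx", "cy" (pixels), "eye" and "attitude" of the camera in the world; the wrist camera has in their place "mount" (4x4, takes a point from camera to tool coordinates, whose origin is the TCP and whose axes are the flange's). Camera axes: x right, y up, looking along -z (the intrinsics and any distortion apply to the point x, -y, -z); pixel columns grow to the right and rows downward; lengths in m; the calibration is good to about 2 mm. A picture is of the moment at which its call begins: read the wrist's pose just before it.
- sign_off(): hands the job in; it is judged then, once.
The state is a dict: "time": time; "qpos": joint angles; "dq": joint speeds; "joint_efforts": joint torques, N m; "eef_pos": TCP position; "tcp_rot": TCP orientation; "contact_force": force on the tool from outside, world axes, zero at the start; "wrist_torque": the same for the moment, N m; "opening": opening from 0.0 (shut) to 1.0 (fully open); "finger_force": force on a finger pad.
Only numpy, scipy, OpenCV 4.12 (cv2) and the standard library are available. Lean on these libraries where they do the work, as an engineer would, in place of code of your own. Each camera call takes 0.05 s, during which the arm holds its last target. There are 200 camera calls.

## Task

Set up the deburring machine for the next batch on its sloping control desk: first turn the black selector knob until its pointer end (white line) stands at the green dot, then slide the yellow slider along its track until the black line across it is in line with the tip of the blue arrow. Do not shift the blue arrow, do not press the red emergency-stop button, and leave the loose things on the desk and bench where they are.

Things in the scene. Friction and masses are not known exactly. Their poses are not given: they have to be found in the camera images.
- console: the control desk, a fixed white wedge 300 deep (x) x 400 wide (y) x 181 mm high with a dark control panel; origin under its centre, x points away from the operator/robot, y left, z up. The panel slopes 30 degrees: it rises along the desk's +x, from 45 mm high at x = -150 mm to 181 mm high at x = +85 mm; then comes a level ledge. Panel normal in desk axes: (-0.5, 0, 0.866)
- selector (a joint): angle of the selector knob in rad, range 0 to 2.0, grows clockwise seen along the panel normal from above; 0 points at the white dot, 0.5 at yellow, 1.0 at orange, 1.5 at the GREEN dot. It is stiff (about 0.1 N m) and stays where it is left
- selector_grip (a point): point on the selector knob's axis to grip at: 39 mm above the panel, 15 mm below the knob's top. The knob is a black bar 62 mm long, 16 mm wide, 40 mm high (above a black disc of 64 mm diameter whose top is 16 mm above the panel); a white line on its top marks the pointer end. z is the panel normal, x runs along the bar to the pointer end, y across it
- green_dot (a point): centre of the green dot, 13 mm across, on the panel 51 mm from the selector's axis; the rightmost of four dots (white, yellow, orange, green from left to right)
- slider (a joint): position of the slider grip along its track in m, 0 (right end, desk -y) to 0.15 (left end, desk +y); it takes about 2 N to move and stays where it is left
- slider_top (a point): centre of the top of the slider grip: a yellow upright block 50 mm (up the slope) x 24 mm (along the track) x 48 mm high above its track, top 54 mm above the panel, with a black line across its middle. Axes: y along the track (desk +y), x up the slope, z the panel normal
- arrow (a joint): position of the blue arrow marker along the same direction, m, on the same scale as the slider: the black line is in line with the arrow when both joints are equal
- arrow_tip (a point): tip of the blue arrow marker (40 x 30 x 10 mm high, its top 12 mm above the panel), beside the track on its upper side and pointing down the slope at the track; tip 28 mm up the slope from the track's centre line. Axes as slider_top
- estop (a joint): travel of the red emergency-stop mushroom button (40 mm diameter, 22 mm high, yellow collar) at the upper right of the panel; 0 is not pressed, 0.006 m is fully pressed
- housing_part: bystander: loose U-shaped machined aluminium part, 50 x 75 x 40 mm high, on the desk's rear ledge (181 mm high); origin under its centre
- caliper_case: bystander: loose grey flat case lying on the bench near one side of the desk, 230 (its x) x 85 x 28 mm high; origin under its centre
- bottle: bystander: loose blue bottle, 64 mm diameter, 150 mm high, standing on the bench beside the desk; origin under its centre
- flange: bystander: loose round aluminium flange with a hub, 90 mm diameter, 45 mm high, on the bench beside the desk; origin under its centre
- scraper: bystander: loose deburring tool with an orange handle, about 190 mm long along its x, lying on the bench between robot and desk; origin under its centre

How it is judged:
By the outcome, as a careful person would: the job done as asked, in the order asked, and still so for the second after the job is handed in, with the robot touching nothing.
It also fails if it takes over 50 s, if anything falls off the work surface, if the arm or the gripper's body presses on something with over 40 N, if the wrist force passes 120 N, or if a joint passes its speed limit or range.

## Working session

There is one attempt and no reset: what is moved stays moved. The work goes in short steps, Python scripts to look and compute and a tool call to move; the robot and the scene stay as the last step left them, time stands still between calls to the robot, and variables do not carry over. Pictures are saved under pics/ and viewed, at most 10 in all, crops included, and the job is handed in when it is done.

Besides the shell and the picture viewer there is one more tool, called as name(argument=value, ...), one argument or row to a line, values as JSON. step_arm: Moves the arm, as the interface text tells. Its arguments: {"type":"object","properties":{"commands":{"type":"array"},"force":{"type":"number"}},"required":["commands"]}

```bash
mkdir -p pics; cat > h.py <<'E'
from plant import *
import numpy as np, cv2
from scipy.spatial.transform import Rotation as R
def cam(name):
    s=get_state(); c=read_camera(name)
    if 'mount' in c:
        T=np.eye(4);T[:3,:3]=R.from_quat(s['tcp_rot']).as_matrix();T[:3,3]=s['eef_pos']
        T=T@np.array(c['mount'])
    else:
        T=np.eye(4);a=np.array(c['attitude']);T[:3,:3]=a if a.shape==(3,3) else R.from_quat(a).as_matrix();T[:3,3]=c['eye']
    z=c['z_map'];v,u=np.mgrid[0:480,0:640]
    P=np.stack([(u-c['cx'])/c['fx']*z,-(v-c['cy'])/c['fy']*z,-z],-1)@T[:3,:3].T+T[:3,3]
    P[z==0]=np.nan
    return c,P
def save(n,im): cv2.imwrite(n,im[...,::-1])
E
python3 - <<'E'
from h import *
for n in('top','side'):
    c,P=cam(n); save(f'pics/{n}0.png',c['color']); np.save(n+'P.npy',P); np.save(n+'C.npy',c['color'])
    print({k:c[k] for k in c if k not in('color','z_map')})
print(get_state())
E
```

```text
{'fx': 452.92733468793637, 'fy': 452.92733468793637, 'cx': 320.5180965802822, 'cy': 241.66921549257626, 'eye': array([ 0.41575019, -0.04494303,  1.28641695]), 'attitude': array([ 0.05455489, -0.05538509, -0.70165015,  0.70826783])}
{'fx': 623.566645488497, 'fy': 623.566645488497, 'cx': 313.34353860126333, 'cy': 241.30200933798054, 'eye': array([-0.03198773, -1.25462562,  1.22092816]), 'attitude': array([ 0.42389223, -0.09735002, -0.21015587,  0.87559857])}
{'time': 0.1, 'qpos': array([-1.28801707e+00,  2.87132969e-01,  1.57807438e+00, -2.50483409e-06,
        1.27858979e+00, -1.49984154e-01]), 'dq': array([-1.36815371e-03, -1.20619943e-03, -4.80235101e-03, -7.90831653e-05,
        4.74004292e-04,  1.60499567e-03]), 'joint_efforts': array([ 6.97226569e-04, -4.07297945e+01, -2.93700063e+01, -1.42753374e-04,
        3.44039167e-03,  6.07063754e-06]), 'eef_pos': array([ 0.28295474, -0.6121925 ,  0.24402449]), 'tcp_rot': array([ 9.76680007e-01,  2.14697342e-01, -7.43285932e-05, -1.09973213e-03]), 'contact_force': array([ 0.12199317, -0.28948143,  0.47324824]), 'wrist_torque': array([ 0.01389534,  0.01548931, -0.02397546]), 'finger_force': 0.0, 'opening': 1.003546034843809}
```

View pics/top0.png

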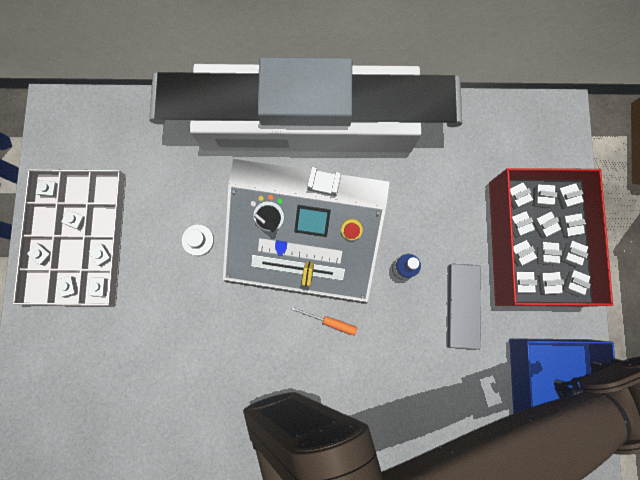

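View pics/side0.png

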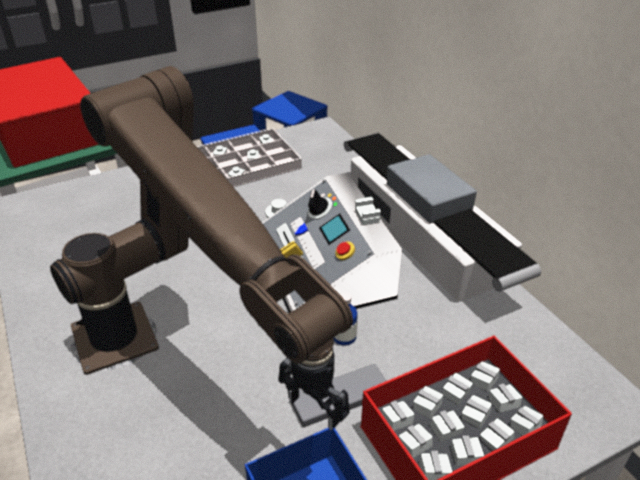

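The top view shows the selector at (267,217), with its white line pointing up-left. The dots lie above it, with green at (280,201). The slider is at (307,272), the arrow at (281,247) and the e-stop at (351,230). The side view shows the arm clear of the desk. Next I'll fit the panel.

```bash
python3 - <<'E'
from h import *
P=np.load('topP.npy');C=np.load('topC.npy').astype(int)
pts=P[195:300,228:385].reshape(-1,3);cl=C[195:300,228:385].reshape(-1,3)
m=(np.ptp(cl,axis=1)<25)&(cl.mean(1)<150)&(cl.mean(1)>60)&(pts[:,2]>.05)
q=pts[m];
for _ in range(8):
    c=np.nanmean(q,0);n=np.linalg.svd(q-c,full_matrices=False)[2][2];n*=np.sign(n[2]);q=pts[m];q=q[np.abs((q-c)@n)<.004]
print('n',n,'c',c,len(q)); yaw=np.arctan2(-n[1],-n[0]);print('yaw',np.degrees(yaw),'tilt',np.degrees(np.arccos(n[2])))
hsv=cv2.cvtColor(C.astype(np.uint8),cv2.COLOR_RGB2HSV)
def blob(name,lo,hi,box):
    r0,r1,c0,c1=box;k=np.zeros((480,640),bool);k[r0:r1,c0:c1]=cv2.inRange(hsv,lo,hi)[r0:r1,c0:c1]>0
    v,u=np.nonzero(k);p=P[k];print(name,len(v),u.mean().round(1),v.mean().round(1),np.nanmedian(p,0).round(4),'h',np.round(np.nanmedian((p-c)@n),4))
blob('green',(45,80,60),(80,255,255),(190,212,270,290))
blob('yellowslider',(20,120,100),(35,255,255),(255,295,290,325))
blob('blue',(110,120,60),(130,255,255),(235,258,270,292))
blob('red',(0,150,80),(8,255,255),(215,245,335,365))
h=(P-c)@n
k=np.zeros((480,640),bool);k[190:240,240:300]=(h[190:240,240:300]>.035);v,u=np.nonzero(k);print('knobtop',u.mean(),v.mean(),np.nanmean(P[k],0),np.nanmean(h[k]))
print('knob px',P[217,267],h[217,267])
S=cv2.resize(C[185:300,225:390].astype(np.uint8),None,fx=4.5,fy=4.5,interpolation=cv2.INTER_CUBIC);save('pics/crop1.png',S)
E
```

```text
n [-0.49482527  0.07185965  0.86601625] c [0.59115651 0.00234537 0.11562153] 7949
yaw -8.262859717262595 tilt 30.001049024082732
green 25 279.8 200.7 [0.6941 0.0581 0.1714] h 0.0006
yellowslider 174 307.3 273.4 [ 0.5155 -0.0132  0.1287] h 0.0511
blue 141 280.3 246.7 [0.5856 0.0598 0.1198] h 0.0102
red 163 351.3 230.2 [ 0.6214 -0.122   0.1676] h 0.0208
knobtop 265.32850241545896 220.8502415458937 [0.63787223 0.09081513 0.19290388] 0.05016905705585182
knob px [0.65004134 0.08840192 0.18143168] 0.034038951271762846
```

View pics/crop1.png

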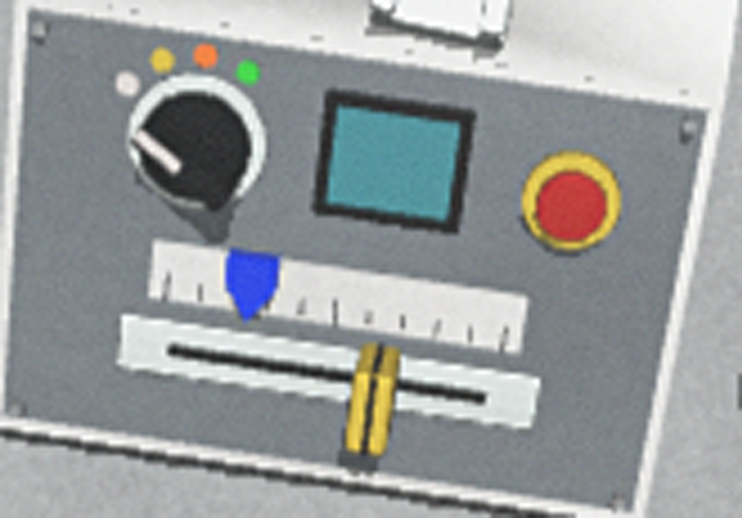

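The crop shows the dots at crop pixels white (127,84), yellow (162,60), orange (205,56) and green (248,72). The pointer line runs from (180,170) to (138,135). The arrow tip is at (247,318) and the slider's black line at about (380,365).

```bash
cat >> h.py <<'E'
n=np.array([-0.49482527,0.07185965,0.86601625]);c0=np.array([0.59115651,0.00234537,0.11562153])
yd=np.cross(n,[1,0,0]);yd=np.array([-np.sin(-.1442),0,0]);yd=np.array([.1437,.9896,0]);yd/=np.linalg.norm(yd);xd=np.cross(yd,n)  # track(+y), upslope
def ray(c,T,u,v,h):
    d=T[:3,:3]@np.array([(u-c['cx'])/c['fx'],-(v-c['cy'])/c['fy'],-1]);e=T[:3,3]
    t=(h-(e-c0)@n)/(d@n);return e+t*d
def pan(p): return np.array([(p-c0)@xd,(p-c0)@yd,(p-c0)@n])
def wT(c):
    s=get_state();T=np.eye(4);T[:3,:3]=R.from_quat(s['tcp_rot']).as_matrix();T[:3,3]=s['eef_pos'];return T@np.array(c['mount'])
def fT(c):
    T=np.eye(4);T[:3,:3]=R.from_quat(c['attitude']).as_matrix();T[:3,3]=c['eye'];return T
E
cat > m.py <<'E'
from h import *
from scipy.optimize import least_squares
c=read_camera('top');T=fT(c)
f=lambda x,y,h:ray(c,T,225+(x+.5)/4.5-.5,185+(y+.5)/4.5-.5,h)
D=[pan(f(*p,0))[:2] for p in((127,84),(162,60),(205,56),(248,72))]
r=least_squares(lambda q:np.concatenate([D[i]-q[:2]-.051*np.array([np.cos(q[2]-.5*i),np.sin(q[2]-.5*i)]) for i in range(4)]),[.08,.08,.75])
q=r.x;print('knob centre panel',q[:2],'ang0',q[2],'res mm',r.fun*1e3)
W=lambda x,y,h:c0+x*xd+y*yd+h*n
print('grip world',W(q[0],q[1],.039),'ring',pan(f(196,147,0)))
a,b=pan(f(180,170,.054)),pan(f(138,135,.054));d=b-a
print('pointer ends rel',a[:2]-q[:2],b[:2]-q[:2],'sel',q[2]-np.arctan2(d[1],d[0]))
bx=W(*(q[:2]),0)
for s in(q[2]-np.arctan2(d[1],d[0]),1.5):
    t=q[2]-s;v=np.cos(t)*xd+np.sin(t)*yd;print('bar yaw deg world',s,np.degrees(np.arctan2(v[1],v[0])))
print('arrow tip',pan(f(247,318,.012)));print('slider line top',pan(f(380,360,.054)),pan(f(371,447,.054)),pan(f(375,410,.054)))
print('tool x,y',R.from_quat(get_state()['tcp_rot']).as_matrix().T[:2])
E
python3 m.py
```

```text
knob centre panel [0.06419988 0.09518109] ang0 1.0058606661085967 res mm [ 0.16951795  0.1145917  -0.05537252 -0.14545476 -0.36280931  0.29266998
  0.24866388 -0.26180692]
grip world [0.64055721 0.09135147 0.18149712] ring [6.06026356e-02 9.58608919e-02 7.06485251e-17]
pointer ends rel [ 6.07878113e-04 -7.22617828e-05] [0.0169196  0.02453822] sel 0.02038245871601363
bar yaw deg world 0.02038245871601363 51.882334732297984
bar yaw deg world 1.5 -40.146408928519634
arrow tip [-0.03458308  0.05468151  0.012     ]
slider line top [-0.02918896 -0.02719966  0.054     ] [-0.08378691 -0.02886384  0.054     ] [-0.06032258 -0.02824597  0.054     ]
tool x,y [[ 9.07783880e-01  4.19438135e-01  2.77896804e-04]
 [ 4.19437922e-01 -9.07782222e-01 -1.80725671e-03]]
```

step_arm(
  commands=[
    {"z": -40, "gripper": 0},
    {"z": -40, "gripper": 0},
    {"x": 34.4, "y": -27.2, "gripper": 0},
    {"x": 34.4, "y": -27.2, "gripper": 0},
    {"x": 34.4, "y": -27.2, "gripper": 0},
    {"x": 34.4, "y": -27.2, "gripper": 0},
    {"x": 34.4, "y": -27.2, "gripper": 0},
    {"x": 34.4, "y": -27.2, "gripper": 0},
    {"x": 34.4, "y": -27.2, "gripper": 0},
    {"x": 34.4, "y": -27.2, "gripper": 0},
  ],
  force=20,
)

```text
invalid input
```

step_arm(
  commands=[
    {"x": 34.4, "y": -27.2, "gripper": 0},
    {"x": 34.4, "y": -27.2, "gripper": 0},
    {"x": 34.4, "y": -27.2, "gripper": 0},
    {"x": 34.4, "y": -27.2, "gripper": 0},
    {"x": 34.4, "y": -27.2, "gripper": 0},
    {"x": 34.4, "y": -27.2, "gripper": 0},
    {"x": 34.4, "y": -27.2, "gripper": 0},
    {"x": 34.4, "y": -27.2, "gripper": 0},
    {"x": 34.4, "y": -27.2, "gripper": 0},
    {"x": 34.4, "y": -27.2, "gripper": 0},
  ],
)

```text
invalid input
```

step_arm(
  commands=[
    {"spin": -7, "gripper": 0},
    {"spin": -7, "gripper": 0},
    {"spin": -7, "gripper": 0},
    {"spin": -6, "gripper": 0},
    {"gripper": 0},
    {"gripper": 0},
    {"gripper": 0},
    {"gripper": 0},
    {"gripper": 0},
    {"gripper": 0},
  ],
)

```text
invalid input
```

```bash
python3 - <<'E'
from h import *
s=get_state();c=read_camera('wrist');print(s['time'],s['eef_pos'],s['qpos'],s['opening'],R.from_quat(s['tcp_rot']).as_matrix().T)
save('pics/w1.png',c['color'])
T=wT(c);p=T[:3,3];print(p)
def proj(w):
    q=T[:3,:3].T@(w-p);return c['cx']-c['fx']*q[0]/q[2],c['cy']+c['fy']*q[1]/q[2]
W=lambda x,y,h:c0+x*xd+y*yd+h*n
print('pred knob top',proj(W(.0642,.0952,.054)),'green',proj(W(.0642+.051*np.cos(1.0059-1.5),.0952+.051*np.sin(1.0059-1.5),0)))
E
```

```text
0.15 [ 0.28301236 -0.61227892  0.2442621 ] [-1.28797277e+00  2.86990966e-01  1.57781047e+00  4.90567631e-06
  1.27861971e+00 -1.50004418e-01] 0.9999288315922382 [[ 9.07783880e-01  4.19438135e-01  2.77896804e-04]
 [ 4.19437922e-01 -9.07782222e-01 -1.80725671e-03]
 [-5.05762603e-04  1.75715896e-03 -9.99998328e-01]]
[ 0.3549339  -0.57956266  0.37365942]
pred knob top (np.float64(-38787.060465357805), np.float64(-44560.280473879946)) green (np.float64(-10973.508193796562), np.float64(-15595.944827883193))
```

View pics/w1.png

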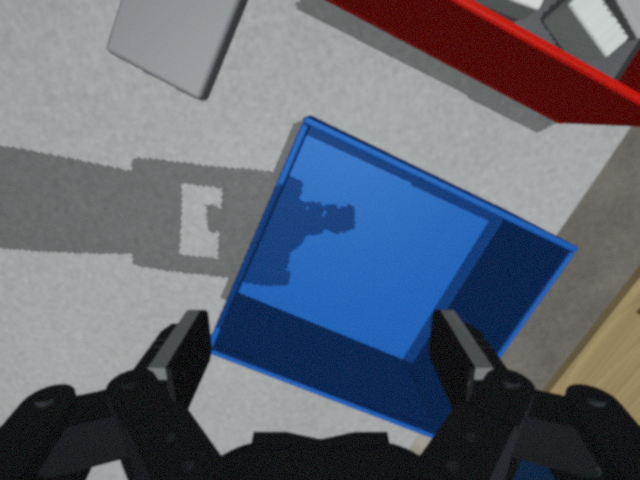

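The arm has not moved: the picture still shows the blue bin below the gripper, because the calls were refused. The rows probably need every key.

step_arm(
  commands=[
    {"x": 0, "y": 0, "z": -40, "spin": 0, "gripper": 0},
    {"x": 0, "y": 0, "z": -40, "spin": 0, "gripper": 0},
    {"x": 34.4, "y": -27.2, "z": 0, "spin": 0, "gripper": 0},
    {"x": 34.4, "y": -27.2, "z": 0, "spin": 0, "gripper": 0},
    {"x": 34.4, "y": -27.2, "z": 0, "spin": 0, "gripper": 0},
    {"x": 34.4, "y": -27.2, "z": 0, "spin": 0, "gripper": 0},
    {"x": 34.4, "y": -27.2, "z": 0, "spin": 0, "gripper": 0},
    {"x": 34.4, "y": -27.2, "z": 0, "spin": 0, "gripper": 0},
    {"x": 34.4, "y": -27.2, "z": 0, "spin": 0, "gripper": 0},
    {"x": 34.4, "y": -27.2, "z": 0, "spin": 0, "gripper": 0},
  ],
  force=20,
)

```text
time: 1.2
eef_pos: [0.4421, -0.298, 0.3252]
tcp_rot: [0.977, 0.215, 0.0, -0.0]
contact_force: [0.8, 0.0, 0.2]
opening: 0.501
finger_force: 0.0
```

step_arm(
  commands=[
    {"x": 34.4, "y": -27.2, "z": 0, "spin": 0, "gripper": 0},
    {"x": 34.4, "y": -27.2, "z": 0, "spin": 0, "gripper": 0},
    {"x": 34.4, "y": -27.2, "z": 0, "spin": 0, "gripper": 0},
    {"x": 34.4, "y": -27.2, "z": 0, "spin": 0, "gripper": 0},
    {"x": 34.4, "y": -27.2, "z": 0, "spin": 0, "gripper": 0},
    {"x": 34.4, "y": -27.2, "z": 0, "spin": 0, "gripper": 0},
    {"x": 34.4, "y": -27.2, "z": 0, "spin": 0, "gripper": 0},
    {"x": 34.4, "y": -27.2, "z": 0, "spin": 0, "gripper": 0},
    {"x": 34.4, "y": -27.2, "z": 0, "spin": 0, "gripper": 0},
    {"x": 34.4, "y": -27.2, "z": 0, "spin": 0, "gripper": 0},
  ],
)

```text
time: 2.2
eef_pos: [0.6403, 0.0932, 0.3251]
tcp_rot: [0.977, 0.215, -0.0, 0.0]
contact_force: [-0.1, -0.6, 0.2]
opening: 0.497
finger_force: 0.0
```

step_arm(
  commands=[
    {"x": 0, "y": 0, "z": 0, "spin": -7, "gripper": 0},
    {"x": 0, "y": 0, "z": 0, "spin": -7, "gripper": 0},
    {"x": 0, "y": 0, "z": 0, "spin": -7, "gripper": 0},
    {"x": 0, "y": 0, "z": 0, "spin": -6, "gripper": 0},
    {"x": 0, "y": 0, "z": 0, "spin": 0, "gripper": 0},
    {"x": 0, "y": 0, "z": 0, "spin": 0, "gripper": 0},
    {"x": 0, "y": 0, "z": 0, "spin": 0, "gripper": 0},
    {"x": 0, "y": 0, "z": 0, "spin": 0, "gripper": 0},
    {"x": 0, "y": 0, "z": 0, "spin": 0, "gripper": 0},
    {"x": 0, "y": 0, "z": 0, "spin": 0, "gripper": 0},
  ],
)

```text
time: 3.2
eef_pos: [0.6399, 0.0914, 0.3253]
tcp_rot: [0.9, 0.437, 0.0, 0.0]
contact_force: [0.3, -0.4, -0.5]
opening: 0.498
finger_force: 0.0
```

```bash
cat > look.py <<'E'
import sys
from h import *
s=get_state();c=read_camera('wrist');print(s['time'],s['eef_pos'],s['qpos'],s['opening'],R.from_quat(s['tcp_rot']).as_matrix().T[:2])
save(sys.argv[1],c['color'])
T=wT(c);p=T[:3,3];np.save('wT.npy',T);np.save('wK.npy',[c[k] for k in('fx','fy','cx','cy')])
def proj(w):
    q=T[:3,:3].T@(w-p);return np.round([c['cx']-c['fx']*q[0]/q[2],c['cy']+c['fy']*q[1]/q[2]],1)
W=lambda x,y,h:c0+x*xd+y*yd+h*n
print('pred knob top',proj(W(.0642,.0952,.054)),'green',proj(W(.0642+.051*np.cos(1.0059-1.5),.0952+.051*np.sin(1.0059-1.5),0)),'arrow',proj(W(-.0346,.0547,.012)))
E
python3 look.py pics/w2.png
```

```text
3.2 [0.63988861 0.09140101 0.32532568] [-1.48645851e-02  1.75667020e-01  1.56280570e+00  9.67548940e-06
  1.40309604e+00  6.52270184e-01] 0.4978695333492278 [[ 6.18738880e-01  7.85596715e-01  2.20830620e-05]
 [ 7.85596715e-01 -6.18738880e-01  1.31958722e-05]]
pred knob top [312.  234.1] green [402.9 209.7] arrow [277.8 273. ]
```

View pics/w2.png

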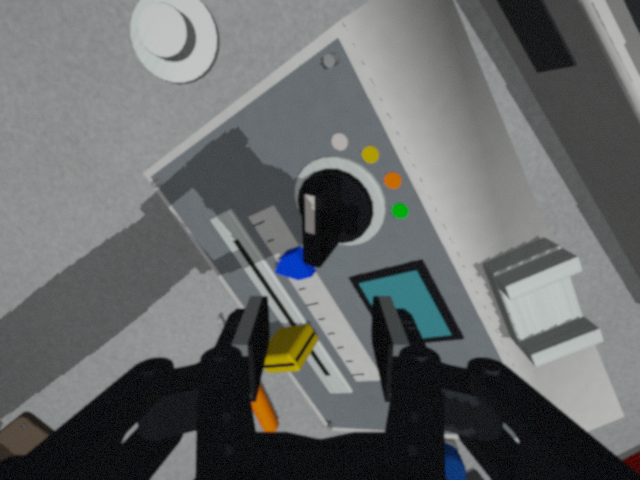

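The picture shows the knob bar from (310,197) to about (312,235), with green at (400,211). Both agree with the prediction to about 1 mm, and the fingers stand astride the bar. Now descend and grip.

step_arm(
  commands=[
    {"x": -1.2, "y": -1.6, "z": 35, "spin": 0, "gripper": 0},
    {"x": 0, "y": 0, "z": 35, "spin": 0, "gripper": 0},
    {"x": 0, "y": 0, "z": 30, "spin": 0, "gripper": 0},
    {"x": 0, "y": 0, "z": 20, "spin": 0, "gripper": 0},
    {"x": 0, "y": 0, "z": 12, "spin": 0, "gripper": 0},
    {"x": 0, "y": 0, "z": 6, "spin": 0, "gripper": 0},
    {"x": 0, "y": 0, "z": 0, "spin": 0, "gripper": 0.3},
    {"x": 0, "y": 0, "z": 0, "spin": 0, "gripper": 0.3},
    {"x": 0, "y": 0, "z": 0, "spin": 0, "gripper": 0.4},
    {"x": 0, "y": 0, "z": 0, "spin": 0, "gripper": 0.4},
  ],
  force=20,
)

```text
time: 4.25
eef_pos: [0.6383, 0.0918, 0.1888]
tcp_rot: [0.9, 0.437, 0.001, 0.0]
contact_force: [-1.1, 0.9, 0.5]
opening: 0.298
finger_force: 0.8
```

step_arm(
  commands=[
    {"x": 0, "y": 0, "z": 0, "spin": 0, "gripper": 0.6},
    {"x": 0, "y": 0, "z": 0, "spin": 0, "gripper": 0.8},
    {"x": 0, "y": 0, "z": 0, "spin": 0, "gripper": 0.8},
    {"x": 0, "y": 0, "z": 0, "spin": 0, "gripper": 0.8},
    {"x": 0, "y": 0, "z": 0, "spin": 0, "gripper": 0.8},
    {"x": 0, "y": 0, "z": 0, "spin": 5, "gripper": 0.8},
    {"x": 0, "y": 0, "z": 0, "spin": 5, "gripper": 0.8},
    {"x": 0, "y": 0, "z": 0, "spin": 5, "gripper": 0.8},
    {"x": 0, "y": 0, "z": 0, "spin": 5, "gripper": 0.8},
    {"x": 0, "y": 0, "z": 0, "spin": 0, "gripper": 0.8},
  ],
)

```text
time: 5.25
eef_pos: [0.6372, 0.0924, 0.1894]
tcp_rot: [0.962, 0.274, -0.001, -0.001]
contact_force: [-7.7, 3.9, 7.5]
opening: 0.242
finger_force: 19.5
```

step_arm(
  commands=[
    {"x": 0, "y": 0, "z": 0, "spin": 6, "gripper": 0.8},
    {"x": 0, "y": 0, "z": 0, "spin": 6, "gripper": 0.8},
    {"x": 0, "y": 0, "z": 0, "spin": 6, "gripper": 0.8},
    {"x": 0, "y": 0, "z": 0, "spin": 6, "gripper": 0.8},
    {"x": 0, "y": 0, "z": 0, "spin": 6, "gripper": 0.8},
    {"x": 0, "y": 0, "z": 0, "spin": 6, "gripper": 0.8},
    {"x": 0, "y": 0, "z": 0, "spin": 0, "gripper": 0.8},
    {"x": 0, "y": 0, "z": 0, "spin": 0, "gripper": 0.8},
    {"x": 0, "y": 0, "z": 0, "spin": 0, "gripper": 0.8},
    {"x": 0, "y": 0, "z": 0, "spin": 0, "gripper": 0.8},
  ],
)

```text
time: 6.25
eef_pos: [0.6373, 0.093, 0.1893]
tcp_rot: [0.999, -0.037, -0.001, -0.001]
contact_force: [-5.9, 4.2, 8.4]
opening: 0.179
finger_force: 20.3
```

step_arm(
  commands=[
    {"x": 0, "y": 0, "z": 0, "spin": 6, "gripper": 0.8},
    {"x": 0, "y": 0, "z": 0, "spin": 6, "gripper": 0.8},
    {"x": 0, "y": 0, "z": 0, "spin": 6, "gripper": 0.8},
    {"x": 0, "y": 0, "z": 0, "spin": 6, "gripper": 0.8},
    {"x": 0, "y": 0, "z": 0, "spin": 6, "gripper": 0.8},
    {"x": 0, "y": 0, "z": 0, "spin": 6, "gripper": 0.8},
    {"x": 0, "y": 0, "z": 0, "spin": 0, "gripper": 0.8},
    {"x": 0, "y": 0, "z": 0, "spin": 0, "gripper": 0.8},
    {"x": 0, "y": 0, "z": 0, "spin": 0, "gripper": 0.8},
    {"x": 0, "y": 0, "z": 0, "spin": 0, "gripper": 0.8},
  ],
)

```text
time: 7.25
eef_pos: [0.6372, 0.094, 0.1903]
tcp_rot: [0.939, -0.343, -0.001, -0.003]
contact_force: [-10.3, 3.4, 11.3]
opening: 0.183
finger_force: 98.8
```

step_arm(
  commands=[
    {"x": 0, "y": 0, "z": 0, "spin": 0, "gripper": 0.3},
    {"x": 0, "y": 0, "z": 0, "spin": 0, "gripper": 0.1},
    {"x": 0, "y": 0, "z": 0, "spin": 0, "gripper": 0},
    {"x": 0, "y": 0, "z": 0, "spin": 0, "gripper": 0},
    {"x": 0, "y": 0, "z": -8, "spin": 0, "gripper": 0},
    {"x": 0, "y": 0, "z": -20, "spin": 0, "gripper": 0},
    {"x": 0, "y": 0, "z": -30, "spin": 0, "gripper": 0},
    {"x": 0, "y": 0, "z": -40, "spin": 0, "gripper": 0},
    {"x": 0, "y": 0, "z": -20, "spin": 0, "gripper": 0},
    {"x": 0, "y": 0, "z": 0, "spin": 0, "gripper": 0},
  ],
)

```text
time: 8.25
eef_pos: [0.6398, 0.0913, 0.3111]
tcp_rot: [0.939, -0.344, 0.005, -0.002]
contact_force: [0.2, -0.2, 0.3]
opening: 0.508
finger_force: 0.0
```

```bash
python3 look.py pics/w3.png
```

```text
8.25 [0.63984943 0.091319   0.31112339] [-1.49408481e-02  1.77419926e-01  1.58621208e+00 -1.37338385e-04
  1.36823834e+00  2.25767555e+00] 0.5075512815204734 [[ 0.76364887 -0.64558702  0.00760292]
 [-0.64555863 -0.76368666 -0.00606085]]
pred knob top [323.3 245.6] green [302.4 138.1] arrow [397.8 249.4]
```

View pics/w3.png

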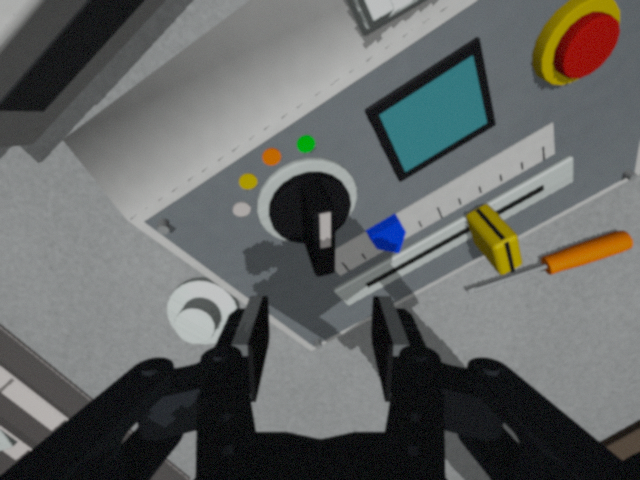

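The knob's white line now runs from (325,248) to (324,212), toward the green dot at (306,144). The other dots are white (241,210), yellow (248,182) and orange (271,157). Measure the angle.

```bash
python3 - <<'E'
from h import *
from scipy.optimize import least_squares
T=np.load('wT.npy');k=np.load('wK.npy');c=dict(zip(('fx','fy','cx','cy'),k))
im=cv2.imread('pics/w3.png');g=im[200:262,305:345].min(2);m=(g>130).astype(np.uint8)
nb,lab,st,ce=cv2.connectedComponentsWithStats(m);print(st.tolist())
i=1+np.argmin([abs(e[0]-20)+abs(e[1]-30) for e in ce[1:]]);v,u=np.nonzero(lab==i);Q=np.array([pan(ray(c,T,a+305,b+200,.054))[:2] for a,b in zip(u,v)])
d=np.linalg.svd(Q-Q.mean(0))[2][0];d*=np.sign(d[0])
D=[pan(ray(c,T,*p,0))[:2] for p in((241,210),(248,182),(271,157),(306,144))]
r=least_squares(lambda q:np.concatenate([D[i]-q[:2]-.051*np.array([np.cos(q[2]-.5*i),np.sin(q[2]-.5*i)]) for i in range(4)]),[.06,.09,1.]).x
print(r,'line centre rel',Q.mean(0)-r[:2],'sel',r[2]-np.arctan2(d[1],d[0]),np.arctan2(*(Q.mean(0)-r[:2])[::-1]))
E
```

```text
[[0, 0, 40, 62, 2225], [15, 13, 11, 28, 255]]
[0.05879691 0.09575857 1.00553329] line centre rel [ 0.02061943 -0.00964166] sel 1.4820738646590197 -0.43739403391525283
```

```bash
python3 - <<'E'
from h import *
W=lambda x,y,h:c0+x*xd+y*yd+h*n
w=W(-.0626,-.0282,.054);s=get_state();M=R.from_quat(s['tcp_rot']).as_matrix()
print(w,(w-s['eef_pos'])@M*1e3,np.degrees(np.arctan2(M[1,0],M[0,0])),W(-.0626,.0547,.054)-w, np.degrees(np.arctan2(yd[1],yd[0])))
E
```

```text
[ 0.50673358 -0.013891    0.13108541] [-33.49515319 166.1087698  176.06506561] -40.2097226832577 [0.01191298 0.08203957 0.        ] 81.73781834168663
```

step_arm(
  commands=[
    {"x": -5.6, "y": 27.7, "z": 0, "spin": 0, "gripper": 0},
    {"x": -5.6, "y": 27.7, "z": 0, "spin": 0, "gripper": 0},
    {"x": -5.6, "y": 27.7, "z": 0, "spin": 0, "gripper": 0},
    {"x": -5.6, "y": 27.7, "z": 0, "spin": 0, "gripper": 0},
    {"x": -5.6, "y": 27.7, "z": 0, "spin": 0, "gripper": 0},
    {"x": -5.5, "y": 27.6, "z": 0, "spin": -8, "gripper": 0},
    {"x": 0, "y": 0, "z": 0, "spin": -8, "gripper": 0},
    {"x": 0, "y": 0, "z": 0, "spin": -8, "gripper": 0},
    {"x": 0, "y": 0, "z": 0, "spin": -8, "gripper": 0},
    {"x": 0, "y": 0, "z": 0, "spin": 0, "gripper": 0},
  ],
)

```text
time: 9.3
eef_pos: [0.5041, -0.0137, 0.3029]
tcp_rot: [0.997, -0.072, -0.002, -0.0]
contact_force: [0.0, 0.5, 0.2]
opening: 0.501
finger_force: 0.0
```

```bash
sleep 0; python3 look.py pics/w4.png; python3 - <<'E'
from h import *
c=read_camera('top');save('pics/t2.png',cv2.resize(c['color'][185:300,225:390],None,fx=4.5,fy=4.5,interpolation=cv2.INTER_CUBIC))
a=cv2.imread('pics/w4.png');b=cv2.resize(cv2.imread('pics/t2.png'),(560,390))
o=np.zeros((600,800,3),np.uint8);o[:]=0
a2=cv2.resize(a[:400],None,fx=.25,fy=.25)
o=np.vstack([np.hstack([b[:200]*0,b[:200]*0])[:1,:800],]) if 0 else o
cv2.imwrite('pics/t2.png',b)
E
```

```text
9.3 [ 0.50414505 -0.0137233   0.30287553] [-2.28617499e-01 -1.36217514e-01  1.91977206e+00 -4.87696689e-05
  1.36205852e+00  1.48584131e+00] 0.5005158155622387 [[ 9.89691869e-01 -1.43156992e-01 -4.00995175e-03]
 [-1.43159302e-01 -9.89699615e-01 -2.93644879e-04]]
pred knob top [99.8 50.7] green [144.4 -70.4] arrow [219.4 151.9]
```

View pics/w4.png

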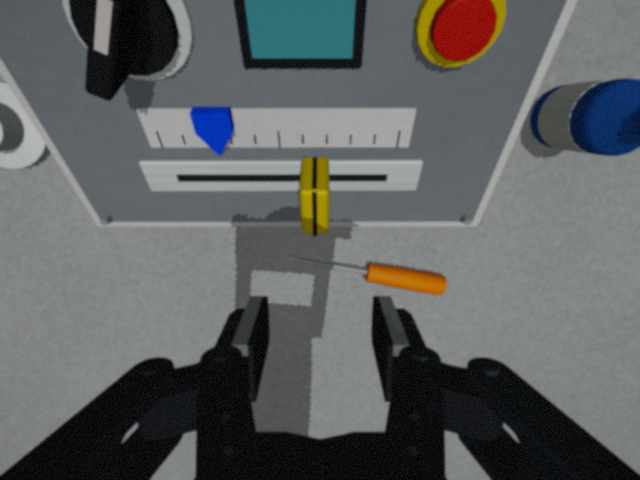

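This view shows the slider's black line at u≈315.5 on its top face (rows 187–235) and the arrow tip at (219.5,154). The knob's white line runs from about (99,52) up and right.

```bash
python3 - <<'E'
from h import *
T=np.load('wT.npy');k=np.load('wK.npy');c=dict(zip(('fx','fy','cx','cy'),k))
im=cv2.imread('pics/w4.png');g=im[0:62,80:125].min(2);m=(g>130).astype(np.uint8)
nb,lab,st,ce=cv2.connectedComponentsWithStats(m);print(st.tolist())
for i in range(1,nb):
    if st[i,4]<150: continue
    v,u=np.nonzero(lab==i);rows=np.unique(v);mid=np.array([[u[v==r].mean()+80,r] for r in rows if 3<r<st[i,3]-6])
    Q=np.array([pan(ray(c,T,a,b,.054))[:2] for a,b in mid]);d=np.linalg.svd(Q-Q.mean(0))[2][0];d*=np.sign(d[0]);print('sel',1.0057-np.arctan2(d[1],d[0]),mid[0],mid[-1])
g=im.astype(int)
for r in (165,195,205,215,225): # dark line column in the yellow block
    row=g[r,305:326,2];w=np.clip(150-row,0,None)[4:17];col=(w*np.arange(309,322)).sum()/w.sum();print(r,col,pan(ray(c,T,col,r,.054)))
b=(g[...,0]>150)&(g[...,2]<80);b[:,:180]=0;b[:,250:]=0;b[:100]=0;b[170:]=0
v,u=np.nonzero(b);print('blue rows',v.min(),v.max());
for r in range(v.max()-8,v.max()+1): print(r,u[v==r].mean(),end=' ')
print('tip',pan(ray(c,T,u[v>=v.max()-2].mean(),v.max(),.012)),'edges',pan(ray(c,T,u[v<115].min(),112,.012)),pan(ray(c,T,u[v<115].max(),112,.012)))
E
```

```text
[[0, 0, 45, 62, 2113], [15, 0, 17, 54, 677]]
sel 1.4814154547304246 [104.   4.] [100.5  47. ]
165 314.62779552715654 [-0.01590174 -0.02506668  0.054     ]
195 313.9648711943794 [-0.04480525 -0.02420373  0.054     ]
205 314.243956043956 [-0.05547596 -0.02428432  0.054     ]
215 314.41089108910893 [-0.06673595 -0.02427736  0.054     ]
225 314.34909090909093 [-0.07863534 -0.02407706  0.054     ]
blue rows 108 154
146 216.5 147 217.0 148 217.0 149 217.0 150 217.5 151 217.5 152 218.0 153 218.0 154 218.5 tip [-0.03673684  0.05616448  0.012     ] edges [0.00179132 0.06902899 0.012     ] [0.00175443 0.04092356 0.012     ]
```

View pics/t2.png

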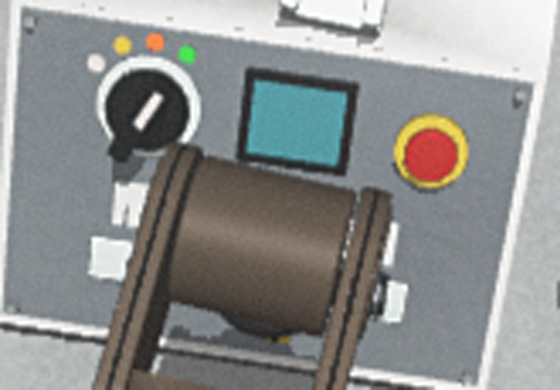

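The top view gives the same result as the wrist view: the pointer stands at about 1.48 rad, toward green. Now descend on the slider and grip it.

step_arm(
  commands=[
    {"x": 2.7, "y": -2.4, "z": 40, "spin": 0, "gripper": 0},
    {"x": 0, "y": 0, "z": 40, "spin": 0, "gripper": 0},
    {"x": 0, "y": 0, "z": 40, "spin": 0, "gripper": 0},
    {"x": 0, "y": 0, "z": 30, "spin": 0, "gripper": 0},
    {"x": 0, "y": 0, "z": 20, "spin": 0, "gripper": 0},
    {"x": 0, "y": 0, "z": 8, "spin": 0, "gripper": 0},
    {"x": 0, "y": 0, "z": 0, "spin": 0, "gripper": 0},
    {"x": 0, "y": 0, "z": 0, "spin": 0, "gripper": 0.3},
    {"x": 0, "y": 0, "z": 0, "spin": 0, "gripper": 0.3},
    {"x": 0, "y": 0, "z": 0, "spin": 0, "gripper": 0.6},
  ],
  force=20,
)

```text
time: 10.4
eef_pos: [0.5093, -0.0118, 0.1291]
tcp_rot: [0.997, -0.072, 0.002, -0.0]
contact_force: [0.7, 1.4, 2.7]
opening: 0.278
finger_force: 24.5
```

step_arm(
  commands=[
    {"x": 0, "y": 0, "z": 0, "spin": 0, "gripper": 0.6},
    {"x": 0, "y": 0, "z": 0, "spin": 0, "gripper": 0.6},
    {"x": 0, "y": -6, "z": 0, "spin": 0, "gripper": 0.6},
    {"x": 0, "y": -10, "z": 0, "spin": 0, "gripper": 0.6},
    {"x": 0, "y": -14, "z": 0, "spin": 0, "gripper": 0.6},
    {"x": 0, "y": -14, "z": 0, "spin": 0, "gripper": 0.6},
    {"x": 0, "y": -14, "z": 0, "spin": 0, "gripper": 0.6},
    {"x": 0, "y": -12, "z": 0, "spin": 0, "gripper": 0.6},
    {"x": 0, "y": -8, "z": 0, "spin": 0, "gripper": 0.6},
    {"x": 0, "y": 0, "z": 0, "spin": 0, "gripper": 0.6},
  ],
)

```text
time: 11.4
eef_pos: [0.5204, 0.0661, 0.1291]
tcp_rot: [0.997, -0.071, 0.001, -0.0]
contact_force: [-1.3, 1.4, 7.0]
opening: 0.267
finger_force: 24.9
```

```bash
python3 look.py pics/w5.png
```

```text
11.4 [0.52039618 0.06611426 0.12910232] [-6.73170104e-02  8.39199080e-02  2.03800664e+00  3.47735695e-04
  1.01672181e+00  1.64581024e+00] 0.2669353068946051 [[ 9.89857826e-01 -1.42031668e-01  2.91378187e-03]
 [-1.42030763e-01 -9.89862110e-01 -5.16068119e-04]]
pred knob top [   5.6 -108.9] green [ 191.1 -579.6] arrow [314.1 207.2]
```

View pics/w5.png

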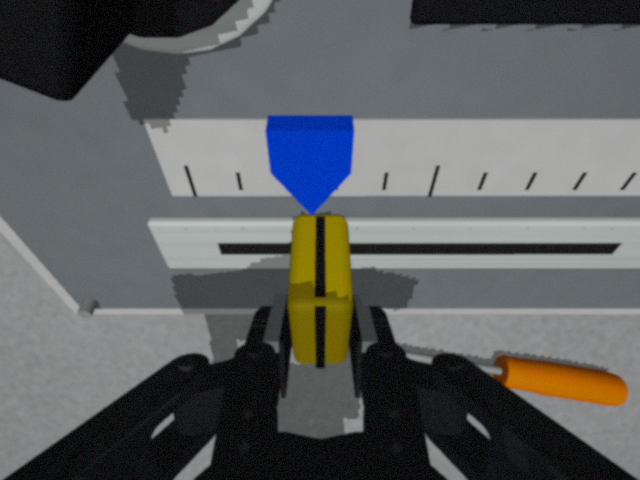

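The arrow tip is at (311,212) and the slider's line at u≈320, about 3 mm short.

```bash
cat > al.py <<'E'
import sys
from h import *
T=np.load('wT.npy');k=np.load('wK.npy');c=dict(zip(('fx','fy','cx','cy'),k))
g=cv2.imread(sys.argv[1]).astype(int)
b=(g[...,0]>150)&(g[...,2]<60)&(g[...,1]<110);b[:100]=0;b[230:]=0;b[:,:250]=0;b[:,400:]=0
v,u=np.nonzero(b);mid=[(u[v==r].min()+u[v==r].max())/2 for r in range(v.max()-25,v.max()-1)];print('blue',v.max(),mid[-1],np.mean(mid))
print('tip y',pan(ray(c,T,mid[-1],v.max(),.012)),'body mid y',pan(ray(c,T,np.mean(mid[:10]),v.max()-20,.012)))
def line(r):
    row=g[r,285:360];w=((row[:,2]<70)&(row[:,0]<70));x=np.arange(285,360);y=(row[:,2]>120)&(row[:,0]<90);a=x[y].min(),x[y].max();s=w&(x>a[0]+8)&(x<a[1]-8);return x[s].mean(),a
for r,h in((225,.012),(320,.054),(345,.054)): 
    l,a=line(r);print(r,l,a,pan(ray(c,T,l,r,h))[1])
E
python3 al.py pics/w5.png
```

```text
blue 214 311.5 310.9583333333333
tip y [-0.03841745  0.05580235  0.012     ] body mid y [-0.02755612  0.05586629  0.012     ]
225 319.5 (np.int64(296), np.int64(346)) 0.05252489620293644Traceback (most recent call last):
  File "al.py", line 11, in <module>
    l,a=line(r);print(r,l,a,pan(ray(c,T,l,r,h))[1])
        ~~~~^^^
  File "al.py", line 9, in line
    row=g[r,285:360];w=((row[:,2]<70)&(row[:,0]<70));x=np.arange(285,360);y=(row[:,2]>120)&(row[:,0]<90);a=x[y].min(),x[y].max();s=w&(x>a[0]+8)&(x<a[1]-8);return x[s].mean(),a
                                                                                                           ~~~~~~~~^^
    return umr_minimum(a, axis, None, out, keepdims, initial, where)
ValueError: zero-size array to reduction operation minimum which has no identity
```

Move 3.2 mm further, settle, release and lift.

step_arm(
  commands=[
    {"x": 0, "y": -1.6, "z": 0, "spin": 0, "gripper": 0.6},
    {"x": 0, "y": -1.6, "z": 0, "spin": 0, "gripper": 0.6},
    {"x": 0, "y": 0, "z": 0, "spin": 0, "gripper": 0.6},
    {"x": 0, "y": 0, "z": 0, "spin": 0, "gripper": 0.6},
    {"x": 0, "y": 0, "z": 0, "spin": 0, "gripper": 0.6},
    {"x": 0, "y": 0, "z": 0, "spin": 0, "gripper": 0.6},
    {"x": 0, "y": 0, "z": 0, "spin": 0, "gripper": 0.6},
    {"x": 0, "y": 0, "z": 0, "spin": 0, "gripper": 0.6},
    {"x": 0, "y": 0, "z": 0, "spin": 0, "gripper": 0.6},
    {"x": 0, "y": 0, "z": 0, "spin": 0, "gripper": 0.6},
  ],
)

```text
time: 12.45
eef_pos: [0.5207, 0.0681, 0.1291]
tcp_rot: [0.997, -0.071, 0.001, 0.0]
contact_force: [-1.4, -1.5, 6.1]
opening: 0.281
finger_force: 24.9
```

step_arm(
  commands=[
    {"x": 0, "y": 0, "z": 0, "spin": 0, "gripper": 0.3},
    {"x": 0, "y": 0, "z": 0, "spin": 0, "gripper": 0.1},
    {"x": 0, "y": 0, "z": 0, "spin": 0, "gripper": 0},
    {"x": 0, "y": 0, "z": 0, "spin": 0, "gripper": 0},
    {"x": 0, "y": 0, "z": -8, "spin": 0, "gripper": 0},
    {"x": 0, "y": 0, "z": -20, "spin": 0, "gripper": 0},
    {"x": 0, "y": 0, "z": -30, "spin": 0, "gripper": 0},
    {"x": 0, "y": 0, "z": -20, "spin": 0, "gripper": 0},
    {"x": 0, "y": 0, "z": 0, "spin": 0, "gripper": 0},
    {"x": 0, "y": 0, "z": 0, "spin": 0, "gripper": 0},
  ],
)

```text
time: 13.45
eef_pos: [0.5197, 0.0686, 0.2054]
tcp_rot: [0.997, -0.071, 0.0, 0.0]
contact_force: [-0.6, 0.2, -0.5]
opening: 0.499
finger_force: 0.0
```

```bash
python3 look.py pics/w6.png
```

```text
13.45 [0.51966968 0.06861894 0.20541824] [-6.24107612e-02 -1.07361594e-02  1.98276611e+00 -1.25913294e-05
  1.16893543e+00  1.65148206e+00] 0.4986346355241297 [[ 9.89779661e-01 -1.42603757e-01  6.26165887e-04]
 [-1.42603761e-01 -9.89779857e-01 -3.90034220e-05]]
pred knob top [193.9  13.4] green [ 270.7 -196.4] arrow [319.9 173.9]
```

View pics/w6.png

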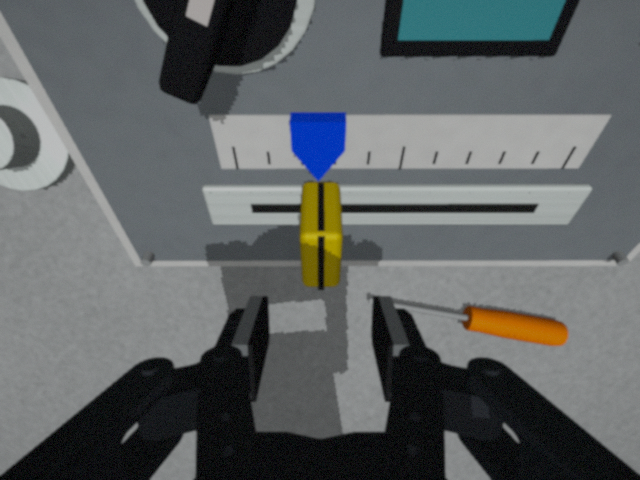

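The line is at u≈320.5 and the tip at (319,180), so about 1 mm apart. I'll measure it precisely.

```bash
cat > al2.py <<'E'
import sys
from h import *
T=np.load('wT.npy');k=np.load('wK.npy');c=dict(zip(('fx','fy','cx','cy'),k))
g=cv2.imread(sys.argv[1]).astype(int)
b=(g[...,0]-g[...,2]>90);b[:105]=0;b[200:]=0;b[:,:280]=0;b[:,360:]=0
v,u=np.nonzero(b);R_=range(v.max()-20,v.max()-1);mid=[(u[v==r].min()+u[v==r].max())/2 for r in R_];print('blue',v.max(),np.round(mid,1))
print('arrow y',[round(pan(ray(c,T,m,r,.012))[1]*1e3,2) for m,r in zip(mid,R_)][::4])
for r,h in((188,.01),(245,.054),(258,.054),(270,.054)):
    x=np.arange(300,342);s=g[r,300:342];Y=(s[:,2]-s[:,0]>60);a=x[Y].min(),x[Y].max();m=(x>a[0]+8)&(x<a[1]-8);w=np.clip(100-s[:,2],0,None)*m
    l=(w*x).sum()/w.sum();print(r,round(l,2),a,[round(pan(ray(c,T,q,r,h))[1]*1e3,2) for q in(l,sum(a)/2)])
E
python3 al2.py pics/w6.png
```

```text
blue 180 [318.  318.  318.  318.  318.  318.  318.  317.5 318.  318.  318.  318.
 317.5 317.5 317.5 318.  318.  318.  318. ]
arrow y [np.float64(55.81), np.float64(55.82), np.float64(55.83), np.float64(56.13), np.float64(55.84)]
188 320.55 (np.int64(303), np.int64(338)) [np.float64(54.32), np.float64(54.34)]
245 320.55 (np.int64(301), np.int64(341)) [np.float64(54.29), np.float64(54.04)]
258 320.73 (np.int64(302), np.int64(340)) [np.float64(54.16), np.float64(54.0)]
270 320.57 (np.int64(303), np.int64(339)) [np.float64(54.22), np.float64(53.97)]
```

Short by 1.6 mm, so re-grip with that shift.

step_arm(
  commands=[
    {"x": 0, "y": -1.6, "z": 30, "spin": 0, "gripper": 0},
    {"x": 0, "y": 0, "z": 28, "spin": 0, "gripper": 0},
    {"x": 0, "y": 0, "z": 14, "spin": 0, "gripper": 0},
    {"x": 0, "y": 0, "z": 6, "spin": 0, "gripper": 0},
    {"x": 0, "y": 0, "z": 0, "spin": 0, "gripper": 0},
    {"x": 0, "y": 0, "z": 0, "spin": 0, "gripper": 0.3},
    {"x": 0, "y": 0, "z": 0, "spin": 0, "gripper": 0.6},
    {"x": 0, "y": 0, "z": 0, "spin": 0, "gripper": 0.6},
    {"x": 0, "y": 0, "z": 0, "spin": 0, "gripper": 0.6},
    {"x": 0, "y": 0, "z": 0, "spin": 0, "gripper": 0.6},
  ],
)

```text
time: 14.5
eef_pos: [0.5208, 0.0699, 0.1287]
tcp_rot: [0.997, -0.071, 0.001, 0.0]
contact_force: [-0.8, -1.5, 5.0]
opening: 0.277
finger_force: 25.3
```

step_arm(
  commands=[
    {"x": 0, "y": 0, "z": 0, "spin": 0, "gripper": 0.6},
    {"x": 0, "y": 0, "z": 0, "spin": 0, "gripper": 0.3},
    {"x": 0, "y": 0, "z": 0, "spin": 0, "gripper": 0.1},
    {"x": 0, "y": 0, "z": 0, "spin": 0, "gripper": 0},
    {"x": 0, "y": 0, "z": 0, "spin": 0, "gripper": 0},
    {"x": 0, "y": 0, "z": -8, "spin": 0, "gripper": 0},
    {"x": 0, "y": 0, "z": -20, "spin": 0, "gripper": 0},
    {"x": 0, "y": 0, "z": -30, "spin": 0, "gripper": 0},
    {"x": 0, "y": 0, "z": -20, "spin": 0, "gripper": 0},
    {"x": 0, "y": 0, "z": 0, "spin": 0, "gripper": 0},
  ],
)

```text
time: 15.5
eef_pos: [0.5222, 0.0701, 0.2097]
tcp_rot: [0.997, -0.071, 0.004, -0.0]
contact_force: [0.7, -0.1, -0.0]
opening: 0.5
finger_force: 0.0
```

```bash
python3 look.py pics/w7.png; python3 al2.py pics/w7.png
```

```text
15.5 [0.5222004  0.07014832 0.20965509] [-5.92120270e-02 -1.29156289e-02  1.97679016e+00  1.28639899e-04
  1.16960897e+00  1.65460795e+00] 0.49955812659780563 [[ 9.89749753e-01 -1.42584329e-01  8.07064592e-03]
 [-1.42582559e-01 -9.89782591e-01 -7.97249892e-04]]
pred knob top [203.2  22.1] green [ 277.6 -180.1] arrow [323.  176.9]
blue 183 [321.  321.  321.5 321.5 321.  321.  321.5 321.  321.  321.5 321.  321.
 321.  321.  321.  321.  321.5 321.5 321.5]
arrow y [np.float64(55.94), np.float64(55.93), np.float64(55.92), np.float64(55.91), np.float64(55.6)]
188 320.67 (np.int64(305), np.int64(337)) [np.float64(56.09), np.float64(55.88)]
245 320.82 (np.int64(301), np.int64(341)) [np.float64(55.96), np.float64(55.86)]
258 320.88 (np.int64(302), np.int64(340)) [np.float64(55.9), np.float64(55.83)]
270 320.86 (np.int64(303), np.int64(338)) [np.float64(55.88), np.float64(56.09)]
```

The slider is in line with the arrow to about 0.2 mm and the gripper is clear, so I'm handing in.

```bash
python3 -c "
from plant import *
print(sign_off())"
```

```text
the job is handed in; nothing more can be done
None
```

The job is handed in: the selector pointer is at the green dot (measured about 1.48 rad, target 1.5), then the slider was set to the blue arrow within about 0.2 mm; the robot touched only the knob and the slider and finished clear of the desk, at about 15.5 s.

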